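# Load the vial rack past the drop gate into the sampler

## Robot

A 7-joint arm with a two-finger parallel gripper is mounted at the origin on the work surface. World frame = base frame: x ahead of the robot, y to its left, z up, the work surface at z = 0. Lengths are in m, angles in rad, forces in N, time in s.
With the tool pointing down it reaches from about 0.35 to 0.9 m from the base axis. Payload 8.1 kg.
Tool frame: the origin (TCP) lies on the centre line of the jaws, within the pads' length; the fingertips stand 19 mm ahead of it and the grasp point (between the pads) is the TCP; z points along the fingers, y is the direction in which the jaws open and shut (so a half turn about z gives the same grasp; the last joint's range is limited). The gripper opens to 92 mm and grips with 3 to 60 N. Pads are 19 mm wide; open, the fingers measure 130 mm over their backs; the gripper's body (75 mm by 190 mm) begins 47 mm behind the grasp point.
Start: joints at [-1.36, 0.434, 0.025, 1.573, -0.012, 1.134, -0.075], TCP at [0.193, 0.594, 0.246] pointing down, gripper open.
Joint ranges: [-2.62, 2.62], [-0.44, 2.09], [-1.27, 1.32], [0.08, 2.57], [-1.32, 4.46], [0.12, 2], [-2.74, 2.74]. Speed limits (rad/s): [2.22, 2.22, 3.01, 3.01, 3.14, 3.14, 3.14].

## Interface

Orientations are given as a rotation vector (axis times angle).
In Python, from cell import monitor, imaging, workorder, outline_of gives the robot as it stands.
- The arm moves only by the tool move_arm, never from a script. Its argument "series" is a list of rows, each a list of 6 numbers: the shift along the world's x, y, z in cm, then the turn, a rotation vector about the world's x, y, z in degrees. A call has 1 to 8 rows; each row shifts and turns the commanded pose from where the row before left it; what a row does not reach is not made up. A row lasts 1/10 s, in which the tool goes at most 50 mm and 8.59 degrees, less where a joint would pass 70% of its speed; a pose out of reach is approached as far as the arm can. A call with a gripper value outside its range is refused whole. "grip" is the opening, from 0 (shut) to 1 (fully open), set as the call begins (left out, the last holds). The fingers move at their own pace and stop on an object; "force" is the grip in N (left out, the last holds). Time passes only in rows, so rows that do not move let the fingers close. It gives the time, the measured TCP pose, the force and the opening at its end, in the units of the state.
- monitor.observe(): the state, without advancing time (a new reading comes with each control period).
- imaging.get_image(name): name is "scene" or "side" or "wrist"; returns a dict with "color" (420x560x3 uint8, red, green, blue), "fx", "fy", "cx", "cy" (pixels), "dist_coeffs" ([k1, k2, p1, p2, k3] as OpenCV has them; the pictures are not rectified), "rvec" (rotation vector, rad) and "tvec" (3), from world to camera coordinates, as OpenCV has them; the wrist camera has in their place "mount" (4x4, takes a point from camera to tool coordinates, whose origin is the TCP and whose axes are the flange's). Camera axes: x right, y down, z forward; pixel columns grow to the right and rows downward; lengths in m; the calibration is good to about 2 mm. A picture is of the moment at which its call begins: read the wrist's pose just before it. There is no depth.
- workorder.sign_off(): hands the job in, once; it reports no verdict.
Trained networks look in the newest picture that a camera, given by its name, has taken for a name from the list of things; names that differ only in an ending like _2 or _b are one class to them, and where a whole thing is asked for, a point or a joint stands for the part that bears it (a point fixed in the world has none). Each returns a list of dicts, best first, with "p" (0 to 1); they miss things now and then, are a little off and sometimes report something else, mostly with a low value. They report only what shows in the picture. A call takes as long as a camera call. They do not tell look-alikes from the thing itself.
- outline_of(camera, thing): "mask" (420x560 bool, what is visible of it) and "rect" ([left, top, width, height] in pixels, round what is visible of it).
The state is a dict: "clock": time; "joints": joint angles; "dq": joint speeds; "joint_efforts": joint torques, N m; "position": TCP position; "ee_rot": TCP orientation; "force": force on the tool from outside, world axes, zero at the start; "ft_torque": the same for the moment, N m; "width": opening from 0.0 (shut) to 1.0 (fully open).
Only numpy, scipy, OpenCV 4.12 (cv2) and the standard library are available. Lean on these libraries where they do the work, as an engineer would, in place of code of your own. Each camera call takes 0.05 s, during which the arm holds its last target. There are 200 camera calls.

## Task

Load the vial rack into the sampler: press the gate's long side lever down with one fingertip to hold the gate up and, keeping it held open, push the rack along its chute with the other finger against its upright rear plate until its nose is fully home against the white module. Then let the lever up so that the gate drops shut behind the block of vials, and move clear. Only push: do not lift or tip the rack, keep the gate off the vials, and leave the other loose things on the bench where they are.

Things in the scene. Friction and masses are not known exactly. Their poses are not given: they have to be found in the camera images.
- chute: open metal chute fixed on the bench, ending at a white module (160 x 190 x 110 mm high; all in mm). Origin: bench level, centre line, gate plane; +x the rack's way to the module, +y the lever side. Floor 6 above the bench, 60 wide inside; walls 5 thick, tops at 26, from x -300 to +91 (module face, the stop). Grey hinge posts, 64 tall, at y +40, x -50 and +18
- stop (a point): foot of the module's face on the chute floor, centre line: where the rack's nose ends up
- rack: grey vial rack, about 0.3 kg, loose in the chute (2 play a side), 180 x 56 (mm). Origin: centre of underside; +x to the module. Vial block x +10 to +90 (nose), 36 tall; behind it a tongue 6 thick; at the rear an upright push plate, x -90 to -82, 44 wide, 64 tall. Starts with its nose 14 to 54 before the gate; fully home its origin is at chute x +1, leaving the gate 8 mm behind the block
- push_face (a point): middle of the rear face of the rack's push plate, where it is pushed, 50 mm above the rack's underside
- gate (a joint): gate angle (rad; sizes mm): 0 shut, 0.80 open at its stop; vials clear it from 0.35, hold it beyond 0.5. Hinge axis along the chute at chute y +40, 58 above the bench. A cross arm over the chute carries a drop paddle 6 thick at x -3 to +3, y -26 to -2. The rack cannot open it. A spring (3 N at the lever shut, 6 N open) shuts it at once when let go. Arm end when open: 110 above the bench
- lever_mid (a point): on the top face of the gate's lever at chute x -180, mid width. Lever: flat steel strip beside the chute, x -273 to +10, 32 wide, 4 thick, chute y +59 to +89 shut (mm); a fingertip may press it anywhere and slide along it. Shut: slopes up outwards 0.35 rad, this point 66 above the bench; fully pressed: slopes down outwards 0.45 rad, this point at y +70, 40 above the bench
- paddle_foot (a point): middle of the lower edge of the gate's drop paddle: 22 mm above the bench when shut (in the rack's way), about 50 mm higher when fully open
- can_a: bystander: metal solvent can, 68 mm diameter, 132 mm tall, origin at the centre of its underside
- can_b: bystander: second metal solvent can, same size
- amber_jar: bystander: small amber jar, 44 mm diameter, 60 mm tall, on the table beside the chute; origin at the centre of its underside
- beaker: bystander: small glass beaker, 48 mm diameter, 55 mm tall, on the table beside the chute; origin at the centre of its underside
- spare_block: bystander: empty vial block with six holes, 80 x 56 x 26 mm, on the table on the lever side of the chute; origin at the centre of its underside
- spatula: bystander: black-handled spatula, 170 mm long, lying on the table
Not all that is in view belongs to the job. Leave any pink or turquoise look-alike of the rack alone.

How it is judged:
On the way, in this order (a step that is already met when the one before it is completed fails the run):
1. a finger holds the gate open (beyond 0.5 rad) by its lever while the rack is still before it (value of joint gate above 0.5 rad and contact force between the fingers and gate above 0.3 N and x of rack in the frame of chute below -0.092 m), for 0.2 s.
2. the rack's vial block is under the gate, which a finger still holds open beyond 0.5 rad while the fingers push the rack (value of joint gate above 0.5 rad and contact force between the fingers and gate above 0.3 N and contact force between the fingers and rack above 0.1 N and x of rack in the frame of chute between -0.07 and -0.01 m), for 0.1 s.
At the end, for the whole second after the job is handed in: the rack is at rest flat on the chute floor, its nose within 4 mm of the module's face, and the gate is shut (within 0.08 rad) behind the vial block (x of rack in the frame of chute between -0.003 and 0.006 m and value of joint gate below 0.08 rad and linear speed of rack below 0.01 m/s and angle between rack's own z axis and vertical below 0.05 rad and z of rack in the frame of chute below 0.01 m); the robot touches nothing.
It fails at once if the rack is lifted more than 10 mm off the chute floor (z of rack in the frame of chute above 0.016 m).
It fails at once if the rack is tipped by more than 0.15 rad (angle between rack's own z axis and vertical above 0.15 rad).
It fails at once if the gate comes down on the vials or the rack is forced against the gate (over 2 N) (contact force between gate and rack above 2 N).
It fails at once if another thing on the bench is moved by more than 30 mm (distance of any of can_a, can_b, amber_jar, beaker, spare_block, spatula from where it was at the start of the episode above 0.03 m).
It also fails if it takes over 38 s, if anything falls off the work surface, if the arm or the gripper's body presses on something with over 40 N, if the wrist force passes 120 N, or if a joint passes its speed limit or range.

## Working session

There is one attempt and no reset: what is moved stays moved. The work goes in short steps, Python scripts to look and compute and a tool call to move; the robot and the scene stay as the last step left them, time stands still between calls to the robot, and variables do not carry over. Pictures are saved under pics/ and viewed, about 8 in all and at most 12, crops included, and the job is handed in when it is done.

Besides the shell and the picture viewer there is one more tool, called as name(argument=value, ...), one argument or row to a line, values as JSON. move_arm: Moves the arm, as the interface text tells. Its arguments: {"type":"object","properties":{"series":{"type":"array"},"grip":{"type":"number"},"force":{"type":"number"}},"required":["series"]}

```bash
ls; mkdir -p pics; python3 - <<'E'
from cell import monitor, imaging, outline_of
import cv2,numpy as np
print(monitor.observe())
for n in ["scene","side","wrist"]:
    d=imaging.get_image(n); cv2.imwrite(f"pics/{n}0.png",cv2.cvtColor(d["color"],cv2.COLOR_RGB2BGR))
    print(n,{k:(np.round(v,4).tolist() if not isinstance(v,float) else v) for k,v in d.items() if k!="color"})
    for t in ["chute","rack","gate"]:
        try: print(t,[(round(r["p"],2),r["rect"]) for r in outline_of(n,t)])
        except Exception as e: print(e)
E
```

```text
pics
{'clock': 0.0, 'joints': array([-1.35961027,  0.43520774,  0.02497287,  1.57409018, -0.01161009,
        1.1339923 , -0.07508641]), 'dq': array([-0.00069174, -0.00197849, -0.00163596, -0.00133381, -0.00083195,
        0.00113527, -0.00067135]), 'joint_efforts': array([-8.97592035e-04, -6.67839575e+01,  9.84498337e-01, -3.14464617e+01,
       -6.07468304e-02,  4.24889009e-02,  1.69710906e-04]), 'position': array([0.19281502, 0.5940128 , 0.24495709]), 'ee_rot': array([-4.90950343e-01, -3.10288008e+00,  2.43218390e-03]), 'force': array([ 0.28440347,  0.14054493, -0.87124635]), 'ft_torque': array([-0.02956887,  0.01557804,  0.0035426 ]), 'width': 0.9983193533258607}
scene {'fx': 486.02053573285093, 'fy': 486.02053573285093, 'cx': 283.3381571383798, 'cy': 206.34809534179368, 'dist_coeffs': [-0.0932, 0.0, 0.0, 0.0, 0.0], 'rvec': [2.2126, 1.492, -0.4283], 'tvec': [-0.2993, -0.3816, 1.3476]}
chute [(0.65, [18.5, 179.6, 271.7, 150.2])]
rack [(0.94, [164.7, 193.7, 83.8, 50.1]), (0.94, [332.9, 218.2, 33.2, 93.2]), (0.78, [243.4, 109.6, 70.5, 54.1]), (0.73, [327.6, 68.4, 34.6, 54.2]), (0.61
[... 219 characters left out ...]
dist_coeffs': [-0.062, 0.0, 0.0, 0.0, 0.0], 'rvec': [1.9711, -0.78, 0.4832], 'tvec': [-0.3078, 0.2631, 1.0408]}
chute [(0.81, [258.1, 204.7, 223.6, 137.2])]
rack [(0.85, [183.6, 215.0, 63.7, 42.0]), (0.69, [293.0, 223.3, 65.1, 46.9]), (0.68, [375.6, 181.0, 20.1, 52.6])]
gate [(0.78, [294.4, 201.6, 94.0, 71.2]), (0.28, [292.5, 215.1, 66.9, 53.1])]
wrist {'fx': 367.58206451812254, 'fy': 367.58206451812254, 'cx': 282.8646578421046, 'cy': 207.9443572837887, 'dist_coeffs': [-0.1024, 0.0, 0.0, 0.0, 0.0], 'mount': [[0.0006, -0.9554, -0.2952, 0.0803], [1.0, 0.0007, -0.0001, 0.0009], [0.0003, -0.2952, 0.9554, -0.1384], [0.0, 0.0, 0.0, 1.0]]}
chute []
rack [(0.96, [101.5, 218.8, 81.9, 158.3])]
gate []
```

View pics/scene0.png

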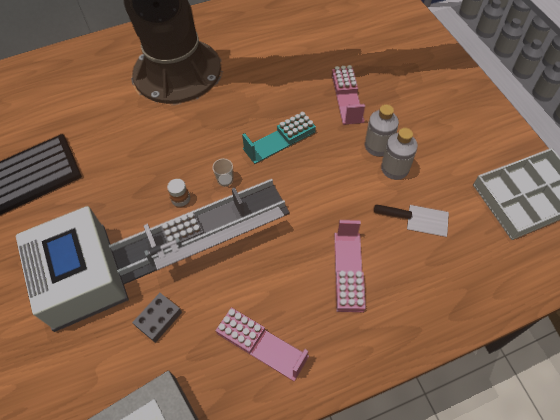

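View pics/side0.png

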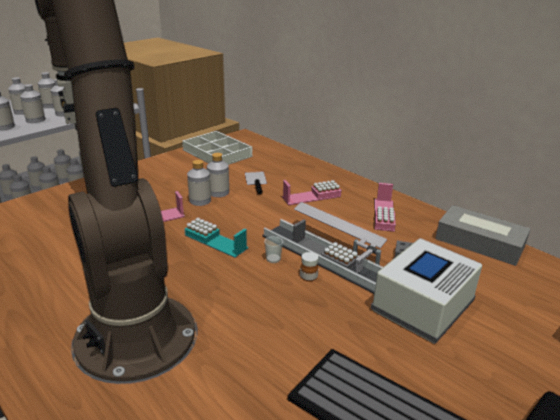

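The scene view shows the chute running from about (285,200) to the module at (75,260), with the rack in it and its push plate at about (240,200). Next I'll view enlarged crops to pick points.

```bash
cat > h.py <<'E'
import cv2,numpy as np
from scipy.spatial.transform import Rotation as R
def proj(d,P):
    return cv2.projectPoints(np.asarray(P,float).reshape(-1,1,3),d["rvec"],d["tvec"],np.array([[d["fx"],0,d["cx"]],[0,d["fy"],d["cy"]],[0,0,1]]),np.array(d["dist_coeffs"]))[0].reshape(-1,2)
def ray(d,uv,z):
    K=np.array([[d["fx"],0,d["cx"]],[0,d["fy"],d["cy"]],[0,0,1]])
    n=cv2.undistortPoints(np.array(uv,float).reshape(-1,1,2),K,np.array(d["dist_coeffs"])).reshape(-1,2)
    Rm=cv2.Rodrigues(np.array(d["rvec"]))[0];t=np.array(d["tvec"]).ravel()
    c=-Rm.T@t; v=np.c_[n,np.ones(len(n))]@Rm
    return c+v*((z-c[2])/v[:,2])[:,None]
def crop(img,x,y,w,h,s,name):
    c=cv2.cvtColor(img[y:y+h,x:x+w],cv2.COLOR_RGB2BGR)
    cv2.imwrite("pics/"+name,cv2.resize(c,None,fx=s,fy=s,interpolation=cv2.INTER_CUBIC))
def chute2w(p,P):
    x,y,a=p; P=np.atleast_2d(P); c,s=np.cos(a),np.sin(a)
    return np.c_[x+c*P[:,0]-s*P[:,1],y+s*P[:,0]+c*P[:,1],P[:,2]]
E
python3 - <<'E'
from h import *
from cell import imaging
d=imaging.get_image("scene"); crop(d["color"],100,170,200,125,4,"s1.png")
e=imaging.get_image("side"); crop(e["color"],250,190,150,112,5,"d1.png")
import pickle; pickle.dump((d,e),open("im.pkl","wb"))
for q in (d,e): print(proj(q,[[0,0,0],[.193,.594,.246],[.5,0,0],[.5,.3,0]]).round(),-cv2.Rodrigues(np.array(q["rvec"]))[0].T@np.array(q["tvec"]).ravel())
print(ray(d,[[285,200],[115,250],[75,260]],0.02))
E
```

```text
[[177.  70.]
 [415. -18.]
 [234. 213.]
 [352. 172.]] [ 1.06322544 -0.0901336   0.95533679]
[[135. 335.]
 [ 79. 128.]
 [301. 246.]
 [231. 206.]] [-0.32830081 -0.76390534  0.7456259 ]
[[ 0.5235949   0.11715446  0.02      ]
 [ 0.50203785 -0.27092477  0.02      ]
 [ 0.492876   -0.35850986  0.02      ]]
```

View pics/s1.png

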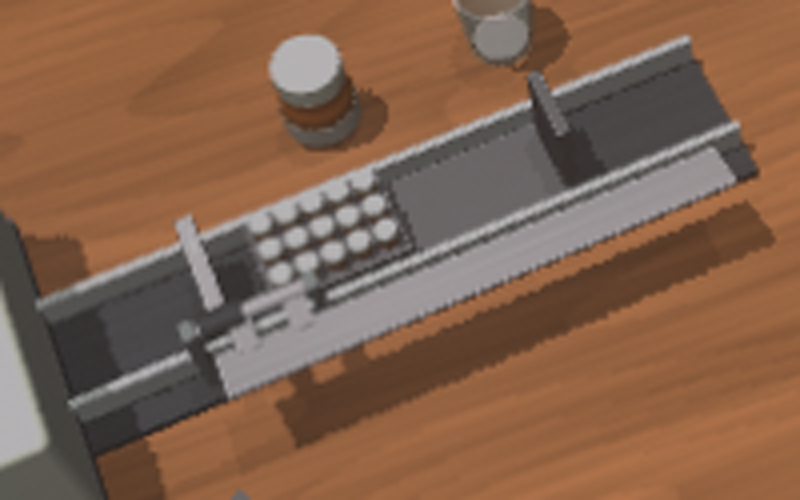

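View pics/d1.png

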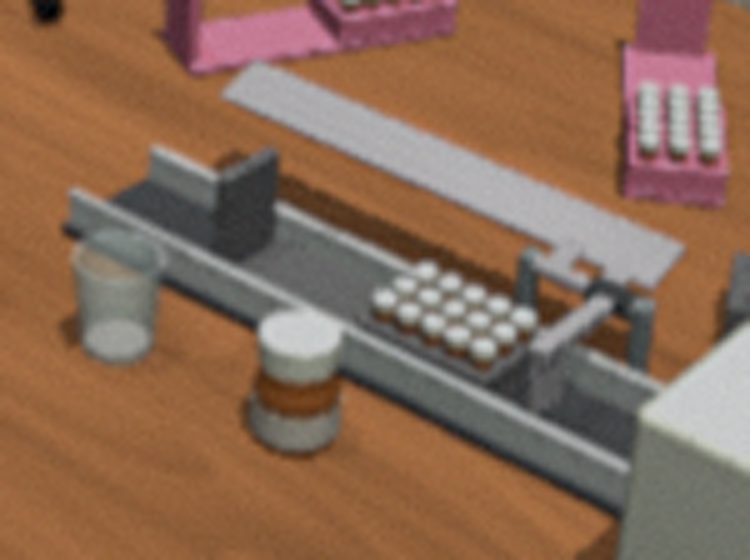

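```bash
cat > fit.py <<'E'
from h import *
import pickle
from scipy.optimize import least_squares
d,e=pickle.load(open("im.pkl","rb"))
m=lambda *a:np.array(a)/1000
S=[((690,40),(-300,-32.5,26)),((738,127),(-300,32.5,26)),((40,302),(91,-32.5,26)),((72,405),(91,32.5,26)),((737,180),(-273,89,71.5)),((715,148),(-273,59,60.5)),((230,398),(10,89,71.5)),((212,350),(10,59,60.5))]
D=[((75,193),(-300,-32.5,26)),((153,150),(-300,32.5,26)),((222,95),(-273,59,60.5)),((255,63),(-273,89,71.5)),((685,248),(10,89,71.5)),((640,285),(10,59,60.5)),((630,470),(91,-32.5,26)),((660,385),(91,32.5,26))]
RS=[((565,130),(-86,22,70)),((536,74),(-86,-22,70))]; RD=[((220,182),(-82,-22,70)),((273,152),(-82,22,70))]
def uv(L,d): 
    o,s=((100,170),4) if d=="s" else ((250,190),5)
    return np.array([l[0] for l in L])/s+np.array(o)-.4
def res(p):
    out=[]
    for L,RL,q,k in ((S,RS,d,"s"),(D,RD,e,"d")):
        P=np.array([l[1] for l in L])/1000; Q=np.array([l[1] for l in RL])/1000+[p[3],0,0]
        out.append(proj(q,chute2w(p[:3],np.r_[P,Q]))-uv(L+RL,k))
    return np.concatenate(out)
if __name__=="__main__":
    f=least_squares(lambda p:res(p).ravel(),[.5,-.2,-1.6,-.12],loss="soft_l1")
    print(f.x,np.degrees(f.x[2])); print(res(f.x).round(1).tolist())
    np.save("pose.npy",f.x)
    for n,P in dict(lever_mid=(-180,74,66),leverend=(-273,74,66),push=(f.x[3]*1000-90,0,56),rear=(-300,0,6),stop=(91,0,6)).items(): print(n,chute2w(f.x[:3],m(*P)).round(4))
E
python3 fit.py; python3 - <<'E'
from h import *
from cell import outline_of
import pickle
d,e=pickle.load(open("im.pkl","rb"))
for t,z in(("can_a",.066),("amber_jar",.03),("beaker",.027),("spare_block",.013),("spatula",.01)):
    for r in outline_of("scene",t)[:2]:
        l,tp,w,h=r["rect"]; print(t,round(r["p"],2),ray(d,[[l+w/2,tp+h/2]],z).round(3))
E
```

```text
[ 0.51508904 -0.18702036 -1.50584369 -0.1171478 ] -86.27848814799275
[[0.3, -0.6], [0.5, -0.8], [-0.7, -0.1], [-0.7, -0.9], [0.6, -0.0], [0.1, -0.4], [-0.8, -0.8], [0.4, 1.2], [0.6, 0.8], [-0.0, -0.7], [-1.0, -1.1], [-0.6, -1.1], [-0.7, -0.7], [-0.2, -1.4], [-0.5, -0.7], [1.4, 0.3], [9.7, 5.2], [18.3, 9.8], [0.6, -0.8], [0.9, -0.9]]
lever_mid [[ 0.5772 -0.0026  0.066 ]]
leverend [[0.5712 0.0902 0.066 ]]
push [[0.5016 0.0197 0.056 ]]
rear [[0.4956 0.1123 0.006 ]]
stop [[ 0.521  -0.2778  0.006 ]]
can_a 0.86 [[0.452 0.397 0.066]]
can_a 0.56 [[0.532 0.392 0.066]]
amber_jar 0.74 [[ 0.427 -0.104  0.03 ]]
amber_jar 0.39 [[0.431 0.413 0.03 ]]
beaker 0.78 [[0.404 0.008 0.027]]
spare_block 0.65 [[ 0.684 -0.223  0.013]]
spare_block 0.54 [[0.417 0.425 0.013]]
spatula 0.78 [[0.671 0.364 0.01 ]]
```

move_arm(
  series=[
    [2.2,-3.45,0,0,0,-4.25],
    [2.2,-3.45,0,0,0,-4.25],
    [2.2,-3.45,0,0,0,-4.25],
    [2.2,-3.45,0,0,0,-4.25],
    [2.2,-3.45,0,0,0,-4.25],
    [2.2,-3.45,0,0,0,-4.25],
    [2.2,-3.45,0,0,0,-4.25],
    [2.2,-3.45,0,0,0,-4.25],
  ],
  grip=0.6,
)

```text
clock: 1.75
position: [0.3697, 0.3171, 0.246]
ee_rot: [1.381, 2.822, 0.001]
force: [0.4, -0.2, -0.3]
width: 0.597
```

move_arm(
  series=[
    [2.1,-3.45,0,0,0,-4.25],
    [2.1,-3.45,0,0,0,-4.25],
    [2.1,-3.45,0,0,0,-4.25],
    [2.1,-3.45,0,0,0,-4.25],
    [2.1,-3.45,0,0,0,-4.25],
    [2.1,-3.45,0,0,0,-4.25],
    [2.1,-3.45,0,0,0,-4.25],
    [2.1,-3.45,0,0,0,-4.25],
  ],
)

```text
clock: 2.55
position: [0.5377, 0.0411, 0.246]
ee_rot: [2.145, 2.295, 0.001]
force: [0.9, 0.4, 0.0]
width: 0.598
```

move_arm(
  series=[
    [0,0,-3,0,0,0],
    [0,0,-3,0,0,0],
    [0,0,-3,0,0,0],
    [0,0,-1,0,0,0],
    [0,0,0,0,0,0],
    [0,0,0,0,0,0],
  ],
)

```text
clock: 3.15
position: [0.5376, 0.0425, 0.1468]
ee_rot: [2.142, 2.297, 0.002]
force: [1.3, 1.3, 0.3]
width: 0.599
```

```bash
python3 - <<'E'
from h import *
from cell import imaging,monitor
p=np.load("pose.npy")
s=monitor.observe(); w=imaging.get_image("wrist")
M=np.array(w["mount"]); T=np.eye(4); T[:3,:3]=R.from_rotvec(s["ee_rot"]).as_matrix(); T[:3,3]=s["position"]
C=np.linalg.inv(T@M); w["rvec"]=cv2.Rodrigues(C[:3,:3])[0]; w["tvec"]=C[:3,3]
im=w["color"].copy()
pts=np.array([(-300,-32.5,26),(-300,32.5,26),(91,-32.5,26),(91,32.5,26),(-273,89,71.5),(-273,59,60.5),(10,89,71.5),(10,59,60.5)])/1000
rk=np.array([(-90,-22,70),(-90,22,70),(-82,22,70),(-82,-22,70),(90,-28,42),(90,28,42),(10,-28,42),(10,28,42)])/1000+[p[3],0,0]
for q,c in((pts,(255,0,0)),(rk,(0,255,0))):
    for u in proj(w,chute2w(p[:3],q)): cv2.drawMarker(im,tuple(int(v) for v in u.round()),c,cv2.MARKER_CROSS,9,1)
crop(im,0,0,560,420,1.4,"w1.png")
e=imaging.get_image("side"); im=e["color"].copy()
Rm=T[:3,:3]
for y in (-.0275,.0275,-.0465,.0465):
    t=T[:3,3]+Rm@[0,y,.019]; u=proj(e,[t])[0]; cv2.drawMarker(im,tuple(int(v) for v in u.round()),(255,0,0),cv2.MARKER_CROSS,3,1)
crop(im,230,130,200,150,4,"d2.png")
E
```

```text
(no output)
```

View pics/w1.png

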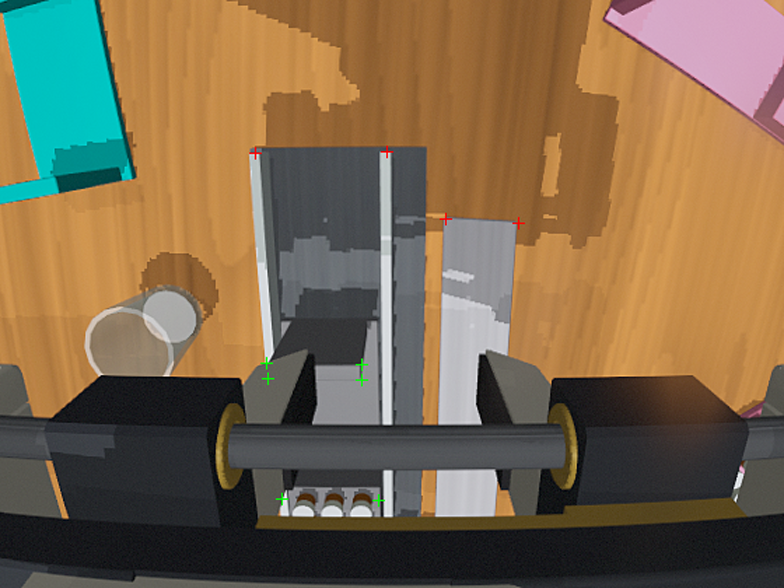

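View pics/d2.png

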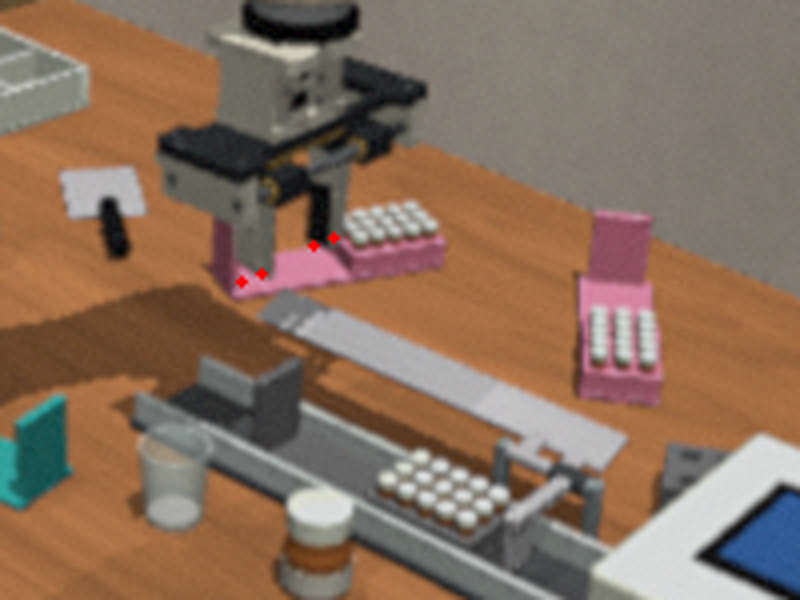

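The wrist view shows my model crosses on the chute rear, the lever end and the push plate's top edge at about (315,365). In the side view the tip marks sit on the fingertips, so the pose is good and I'll press the lever.

move_arm(
  series=[
    [0.25,0,-2,0,0,0],
    [0,0,-2,0,0,0],
    [0,0,-1.5,0,0,0],
    [0,0,-1,0,0,0],
    [0,0,-0.5,0,0,0],
    [0,0,-0.5,0,0,0],
    [0,0,-0.4,0,0,0],
    [0,0,-0.3,0,0,0],
  ],
)

```text
clock: 4.05
position: [0.5392, 0.0426, 0.0643]
ee_rot: [-2.142, -2.298, -0.0]
force: [-2.6, -0.1, 7.1]
width: 0.596
```

move_arm(
  series=[
    [0,0,-0.1,0,0,0],
    [0,0,0,0,0,0],
    [0,0,0,0,0,0],
  ],
)

```text
clock: 4.35
position: [0.5396, 0.0426, 0.0635]
ee_rot: [-2.142, -2.298, -0.001]
force: [-3.5, -0.0, 6.3]
width: 0.603
```

```bash
python3 - <<'E'
from h import *
from cell import imaging
p=np.load("pose.npy")
e=imaging.get_image("side"); im=e["color"].copy()
# predicted arm end/paddle foot for several gate angles (hinge y40 z58)
for g,c in((.5,(255,0,0)),(.65,(255,255,0)),(.8,(0,255,0))):
    r=np.array([-14-40,22-58])/1e3; cs,sn=np.cos(-g),np.sin(-g)
    q=[0,.04+cs*r[0]-sn*r[1],.058+sn*r[0]+cs*r[1]]
    u=proj(e,chute2w(p[:3],q))[0]; print(g,q,u); cv2.drawMarker(im,tuple(int(v) for v in u.round()),c,cv2.MARKER_CROSS,3,1)
crop(im,250,150,160,120,5,"d3.png")
E
```

```text
0.5 [0, np.float64(-0.024648777731831436), np.float64(0.05229600685657354)] [355.95125548 262.11143008]
0.65 [0, np.float64(-0.02477523572814644), np.float64(0.06202104916198013)] [356.30587927 258.78854869]
0.8 [0, np.float64(-0.02344698157712975), np.float64(0.07165578737207627)] [357.01263555 255.21770585]
```

View pics/d3.png

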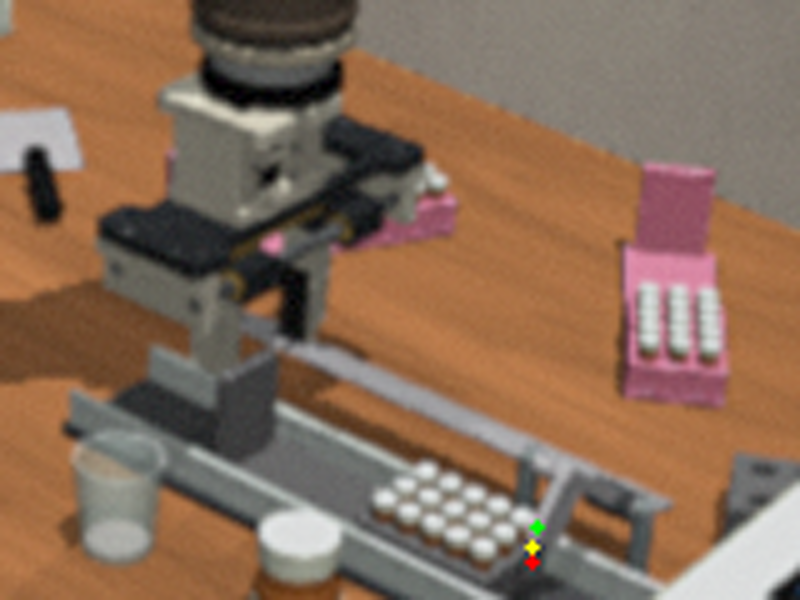

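move_arm(
  series=[
    [0.06,-0.9,0,0,0,0],
    [0.03,-0.4,0,0,0,0],
    [0.04,-0.6,0,0,0,0],
    [0.04,-0.6,0,0,0,0],
    [0.04,-0.6,0,0,0,0],
    [0.04,-0.6,0,0,0,0],
    [0.04,-0.6,0,0,0,0],
    [0.04,-0.6,0,0,0,0],
  ],
)

```text
clock: 5.2
position: [0.5439, -0.0051, 0.0637]
ee_rot: [2.141, 2.299, 0.005]
force: [1.4, 8.4, 7.7]
width: 0.6
```

move_arm(
  series=[
    [0.04,-0.6,0,0,0,0],
    [0.04,-0.6,0,0,0,0],
    [0.04,-0.6,0,0,0,0],
    [0.04,-0.6,0,0,0,0],
    [0.04,-0.6,0,0,0,0],
    [0.04,-0.6,0,0,0,0],
  ],
)

```text
clock: 5.8
position: [0.5462, -0.0411, 0.0636]
ee_rot: [-2.141, -2.299, -0.005]
force: [0.4, 7.3, 7.2]
width: 0.598
```

```bash
python3 - <<'E'
from h import *
from cell import imaging
d=imaging.get_image("side"); crop(d["color"],250,150,160,120,5,"d4.png")
E
```

```text
(no output)
```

View pics/d4.png

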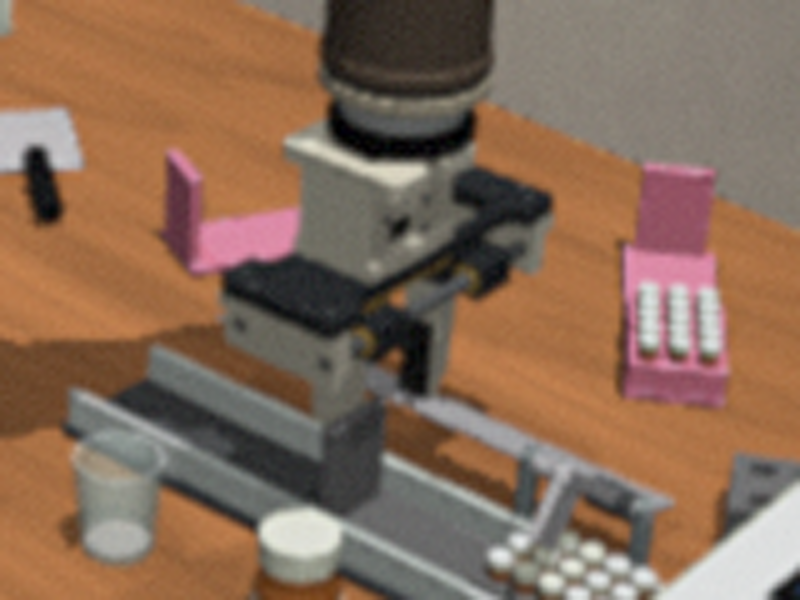

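The rack is flat with its nose under the raised gate arm at about (550,510), and the finger is on the plate at (345,410). I'll carry on to the stop.

move_arm(
  series=[
    [0.04,-0.6,0,0,0,0],
    [0.04,-0.6,0,0,0,0],
    [0.04,-0.6,0,0,0,0],
    [0.04,-0.6,0,0,0,0],
    [0.04,-0.6,0,0,0,0],
    [0.04,-0.6,0,0,0,0],
    [0.02,-0.3,0,0,0,0],
  ],
)

```text
clock: 6.55
position: [0.5486, -0.0808, 0.0634]
ee_rot: [2.142, 2.298, 0.003]
force: [1.3, 7.0, 6.9]
width: 0.597
```

move_arm(
  series=[
    [0.02,-0.2,0,0,0,0],
    [0.01,-0.2,0,0,0,0],
  ],
)

```text
clock: 6.75
position: [0.5489, -0.0841, 0.0635]
ee_rot: [-2.141, -2.299, -0.004]
force: [1.2, 8.4, 7.0]
width: 0.599
```

move_arm(
  series=[
    [0.01,-0.2,0,0,0,0],
  ],
)

```text
clock: 6.85
position: [0.549, -0.0856, 0.0635]
ee_rot: [-2.141, -2.298, -0.005]
force: [0.3, 15.3, 10.9]
width: 0.598
```

move_arm(
  series=[
    [0.01,-0.1,0,0,0,0],
    [0,0,0,0,0,0],
  ],
)

```text
clock: 7.05
position: [0.549, -0.0855, 0.0635]
ee_rot: [-2.139, -2.298, -0.005]
force: [-0.4, 11.7, 9.3]
width: 0.6
```

Firmly stopped. I'll back off while the lever is still held, then check before releasing.

move_arm(
  series=[
    [-0.03,0.4,0,0,0,0],
    [-0.03,0.4,0,0,0,0],
    [0,0,0,0,0,0],
  ],
)

```text
clock: 7.35
position: [0.5484, -0.0812, 0.0633]
ee_rot: [2.142, 2.296, 0.001]
force: [3.1, -1.5, 4.5]
width: 0.6
```

```bash
python3 - <<'E'
from h import *
from cell import imaging
d=imaging.get_image("scene"); e=imaging.get_image("side")
p=np.load("pose.npy"); im=e["color"].copy()
q=np.array([(-82,-22,70),(-82,22,70),(10,-28,42),(-82,-22,12)])/1000+[.001,0,0]
for u in proj(e,chute2w(p[:3],q)): cv2.drawMarker(im,tuple(int(v) for v in u.round()),(0,255,0),cv2.MARKER_CROSS,3,1)
a=cv2.resize(im[190:290,290:410],None,fx=3.3,fy=3.3,interpolation=cv2.INTER_CUBIC)
b=cv2.resize(d["color"][180:280,100:220],None,fx=3.3,fy=3.3,interpolation=cv2.INTER_CUBIC)
cv2.imwrite("pics/c5.png",cv2.cvtColor(np.hstack([a,b]),cv2.COLOR_RGB2BGR))
E
```

```text
(no output)
```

View pics/c5.png

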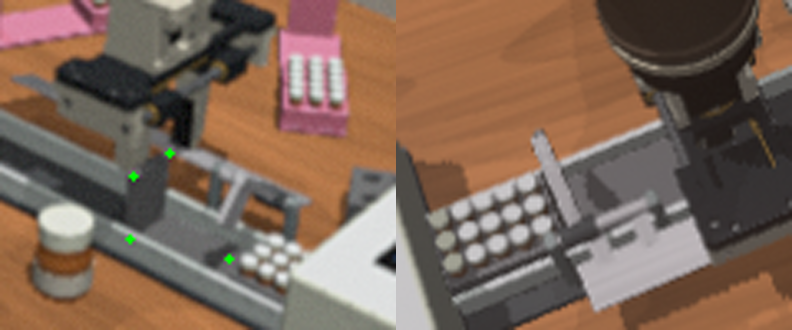

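The rack is home: the vials are against the module, the plate lines up with the predicted home corners, and the raised arm is behind the block. I'll release now.

move_arm(
  series=[
    [0,0.2,0.5,0,0,0],
    [0,0,1,0,0,0],
    [0,0,1.5,0,0,0],
    [0,0,2,0,0,0],
    [0,0,3,0,0,0],
    [0,0,4,0,0,0],
    [0,3,4,0,0,0],
    [0,4,2,0,0,0],
  ],
)

```text
clock: 8.25
position: [0.5475, -0.0101, 0.2463]
ee_rot: [2.146, 2.292, 0.002]
force: [1.3, 1.0, -0.2]
width: 0.602
```

move_arm(
  series=[
    [0,4,0,0,0,0],
    [0,4,0,0,0,0],
    [0,4,0,0,0,0],
    [0,2,0,0,0,0],
    [0,0,0,0,0,0],
  ],
)

```text
clock: 8.75
position: [0.5459, 0.1358, 0.2423]
ee_rot: [-2.133, -2.303, 0.002]
force: [0.5, -0.3, 0.5]
width: 0.599
```

```bash
python3 - <<'E'
from h import *
from cell import imaging,monitor
print(monitor.observe()["force"])
d=imaging.get_image("scene"); e=imaging.get_image("side")
p=np.load("pose.npy"); im=e["color"].copy(); jm=d["color"].copy()
q=np.array([(-81,-22,70),(-81,22,70),(0,-14,22),(10,59,60.5),(10,89,71.5),(-273,59,60.5),(-273,89,71.5)])/1000
for v,i in((e,im),(d,jm)):
  for u in proj(v,chute2w(p[:3],q)): cv2.drawMarker(i,tuple(int(v) for v in u.round()),(0,255,0),cv2.MARKER_CROSS,3,1)
a=cv2.resize(im[190:290,280:410],None,fx=3,fy=3,interpolation=cv2.INTER_CUBIC)
b=cv2.resize(jm[180:280,100:230],None,fx=3,fy=3,interpolation=cv2.INTER_CUBIC)
cv2.imwrite("pics/c6.png",cv2.cvtColor(np.hstack([a,b]),cv2.COLOR_RGB2BGR))
E
```

```text
[ 0.46593175 -0.2700763   0.48043216]
```

View pics/c6.png

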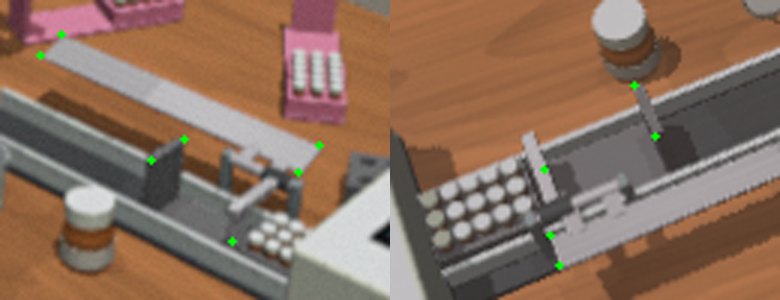

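The lever corners match the shut model, the plate matches the home position, the gate is down behind the block, and the arm is clear. Handing in.

```bash
python3 -c "
from cell import workorder; print(workorder.sign_off())"
```

```text
the job is handed in; nothing more can be done
None
```

The rack is loaded, the gate is shut behind the vials and the job is handed in; sign-off gives no verdict. One fingertip held the lever down at about 6–7 N. The other pushed the rack about 118 mm, until the push force jumped from 7–8 N to 15 N at the module. I then backed off about 4 mm before releasing the lever, lifted straight up and moved clear, with the clock at about 9 s of the 38 s allowed.

**Last checks:** In both fixed cameras the push plate is within about a pixel of its home position, and the lever corners match the shut gate with the paddle behind the block. The tool force is about zero. Nothing I touched was one of the bystanders, but I did not measure their positions again at the end.

**What disagreed or stayed uncertain:**
- **Pose fit:** Two wall points at the module in the side view were 11–21 px off, because the module hides them. I left them in as outliers, and the wrist view then confirmed the fit.
- **Gate angle:** While held open it was judged only from the picture and the lever force, at roughly 0.7 rad. It was not measured directly.
- **Push force:** At 7–8 N while sliding, it was higher than I expected for a 0.3 kg rack. The picture taken midway through the push showed the rack flat and moving freely.

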